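# Refilled oil bottle: hang up the funnel, fit the pour spout

### The arm

A 7-joint arm with a two-finger parallel gripper is mounted at the origin on the work surface. World frame = base frame: x ahead of the robot, y to its left, z up, the work surface at z = 0. Lengths are in m, angles in rad, forces in N, time in s.
With the tool pointing down it reaches from about 0.4 to 0.85 m from the base axis. Payload 10.4 kg.
Tool frame: the origin (TCP) lies midway between the tips of the shut fingers; the grasp point (between the pads) lies r.grip_point_offset behind it (r.grip_point_offset is the distance from the TCP to the grasp point, in m); z points along the fingers, y is the line along which they close (so a half turn about z gives the same grasp; the last joint's range is limited). The gripper opens to 87 mm and grips with 3 to 60 N. Pads are 19 mm wide; open, the fingers measure 117 mm over their backs; the gripper's body (75 mm by 190 mm) begins 51 mm behind the grasp point.
Start: joints at [-1.292, 0.332, -0.065, 1.46, 0.022, 1.35, -0.088], TCP at [0.186, 0.597, 0.223] pointing down, gripper open.
Joint ranges: [-2.6, 2.6], [-0.5, 2.12], [-1.47, 1.34], [0.16, 2.42], [-1.27, 4.41], [0.06, 2.06], [-2.6, 2.6]. Speed limits (rad/s): [2.22, 2.22, 2.79, 2.79, 3.14, 3.14, 3.14].

### API

Orientations are given as a unit quaternion [x, y, z, w].
In Python, from bench import r gives the robot as it stands.
- The arm moves only by the tool play_rows, never from a script. Its arguments are lists of equal length, an entry for each row: "claw": the closure, from 0 (fully open) to 1 (shut); "delta_pos": the shift along the tool's x, y, z scaled (see below), a list of three; "delta_rot": the turn, a rotation vector about the tool's x, y, z scaled (see below), a list of three. A call has 1 to 8 rows; each row shifts and turns the commanded pose from where the row before left it, along the tool's axes as they then stand; what a row does not reach is not made up. The controller multiplies each number of a shift by 200 mm and each number of a turn by pi rad. A row lasts 1/10 s, in which the tool goes at most 50 mm and 8.59 degrees, less where a joint would pass 70% of its speed; a pose out of reach is approached as far as the arm can. A call with a number of a shift or a turn outside -1 to 1 is refused whole. A call with a gripper value outside its range is refused whole. The fingers move at their own pace and stop on an object; "squeeze" is the grip in N (left out, the last holds). Time passes only in rows, so rows that do not move let the fingers close. It gives the time, the measured TCP pose, the force, the opening and the grip force at its end, in the units of the state.
- r.read_state(): the state, without advancing time (a new reading comes with each control period).
- r.camera(name): name is "scene" or "top"; returns a dict with "pixels" (480x640x3 uint8, red, green, blue), "camera_matrix" (3x3 intrinsics, pixels), "cam_to_world" (4x4, takes a point from camera to world coordinates). Camera axes: x right, y up, looking along -z (the intrinsics and any distortion apply to the point x, -y, -z); pixel columns grow to the right and rows downward; lengths in m; the calibration is good to about 2 mm. A picture is of the moment at which its call begins. There is no depth.
- r.close_job(): hands the job in; it is judged then, once.
The state is a dict: "time": time; "joint_positions": joint angles; "joint_vel": joint speeds; "joint_torque": joint torques, N m; "ee_pos": TCP position; "eef_rot": TCP orientation; "ft_force": force on the tool from outside, world axes, zero at the start; "torque": the same for the moment, N m; "width": finger opening in m; "grip_force": force on a finger pad.
Only numpy, scipy, OpenCV 4.12 (cv2) and the standard library are available. Lean on these libraries where they do the work, as an engineer would, in place of code of your own. Each camera call takes 0.05 s, during which the arm holds its last target. There are 200 camera calls.

### The job

The oil bottle with the funnel in its neck has just been refilled: lift the funnel out and hang it up by its hooked strap on the free stretch of the utensil rail. Then take the pour spout from the neck of the empty bottle and start its tube and stopper in the neck of the refilled one, let go of it while it still stands proud, and press it down fully home, until its flange sits flush on the rim. Leave both bottles standing and the other things on the worktop where they are.

Things in the scene. Friction and masses are not known exactly. Their poses are not given: they have to be found in the camera images.
- full_bottle: Green glass oil bottle, loose and upright: round body 64 mm wide up to 100 mm, shoulder, neck 26 mm wide, rim at 160 mm. Origin: centre of its underside, z up. The refilled one, 0.4 to 0.7 kg: the funnel stands in its neck at the start.
- full_bottle_rim (a point): Centre of the refilled bottle's mouth, level with the rim's top, 160 mm above the underside. The bore below is 15.5 mm wide, narrowed to 12 mm from 4 to 12 mm under the rim by a springy black lining that gives way about 1 mm all round; the bottle is hollow deep enough for the spout's whole tube.
- empty_bottle: Green glass oil bottle, loose and upright: round body 64 mm wide up to 100 mm, shoulder, neck 26 mm wide, rim at 160 mm. Origin: centre of its underside, z up. The empty one, 0.35 kg, with the same mouth: the pour spout stands loosely in it at the start, not pressed in, so it lifts out freely.
- funnel: Steel funnel, 70 g. Origin: centre of the stem's lower end, z up its axis. Stem 9 to 10 mm wide up to z = 34 mm, cone to 62 mm, then a straight band 52 mm wide from 62 to 78 mm (the rim): grip it there, across the strap. At the start the stem stands in the refilled bottle's neck, the cone on the rim. The hooked strap is at its +x side, which points away from the robot within 0.8 rad.
- funnel_hook (a point): Inside of the hook, middle of its top's underside: 38 mm along the funnel's x, 106 mm up its z. The steel strap, 14 x 3 mm, rises outside the band (x = 26 to 29 mm) to 109 mm, runs outward and turns down (inner face x = 47 mm), ending at 81 mm, flared outward: a hook open downward, 18 mm gap. Let go on the bar, the funnel swings and hangs tilted by about 45 degrees.
- rail: Fixed utensil rail: a level steel bar 10 mm thick along the rail's y axis, 440 mm between two posts, its axis 235 mm above the worktop. A ladle hangs at y = +165 mm and a slotted turner at y = -165 mm; the bar is free from y = -120 to +120 mm. Origin: on the worktop below the middle of the bar; its +x side faces away from the robot, within 0.15 rad.
- rail_mid (a point): Middle of the bar, on its axis, 235 mm above the worktop; y runs along the bar.
- spout: Steel pour spout, 60 g, round about z. Origin: centre of its flange's underside, z up. Flange 26 mm wide, z = 0 to 4 mm; above it a straight body 14 mm wide from 4 to 36 mm (grip here), a taper and an 11 mm wide lip. Below: a rubber stopper 14 mm wide to z = -12 mm, tapering to 9 mm at -22 mm, then a tube 9 mm wide to its pointed end at -82 mm.
- spout_top (a point): Centre of the top of the spout's lip, 62 mm above its origin: press here. Stood in a neck under its own weight, the spout stops with its flange about 11 mm above the rim and may lean a few degrees. A push of some 5 to 12 N takes it home, where it stays.
- pepper_mill: Turned dark wooden pepper mill, 50 mm wide, 115 mm tall. Origin: centre of its underside. Bystander.
- salt_bowl: Small white ceramic bowl, 68 mm wide, 38 mm tall. Origin: centre of its underside. Bystander.
- mug: White ceramic mug, 82 mm wide, 92 mm tall. Origin: centre of its underside. Bystander.
- jam_jar: Amber glass jar with a metal lid, 68 mm wide, 85 mm tall. Origin: centre of its underside. Bystander.
- tin: Steel can with a paper label, 74 mm wide, 75 mm tall. Origin: centre of its underside. Bystander.
- wood_spoon: Wooden spoon lying flat, 240 mm long. Bystander.

How it is judged:
By the outcome, as a careful person would: the job done as asked, in the order asked, and still so for the second after the job is handed in, with the robot touching nothing.
It also fails if it takes over 70 s, if anything falls off the work surface, if the arm or the gripper's body presses on something with over 40 N, if the wrist force passes 120 N, or if a joint passes its speed limit or range.

## Working session

There is one attempt and no reset: what is moved stays moved. The work goes in short steps, Python scripts to look and compute and a tool call to move; the robot and the scene stay as the last step left them, time stands still between calls to the robot, and variables do not carry over. Pictures are saved under pics/ and viewed, at most 10 in all, crops included, and the job is handed in when it is done.

Besides the shell and the picture viewer there is one more tool, called after "Call:" as a command line: name --argument value ..., lists and objects as JSON in quotes. play_rows: Moves the arm, as the interface text tells. Shifts and turns lie within -1 to 1; 1 stands for 200 mm of shift or pi rad of turn. Its arguments: {"type":"object","properties":{"claw":{"type":"array"},"delta_pos":{"type":"array"},"delta_rot":{"type":"array"},"squeeze":{"type":"number"}},"required":["claw","delta_pos","delta_rot"]}

```bash
mkdir -p pics
python3 - <<'E'
from bench import r
import cv2, numpy as np
for n in ("scene","top"):
    c=r.camera(n); cv2.imwrite(f"pics/{n}0.png",c["pixels"][:,:,::-1])
    print(n,c["camera_matrix"].tolist(),np.round(c["cam_to_world"],4).tolist(),[k for k in c])
s=r.read_state(); print(s, r.grip_point_offset)
E
```

```text
scene [[550.5978063369937, 0.0, 309.88387036667996], [0.0, 550.5978063369937, 234.21848462792354], [0.0, 0.0, 1.0]] [[0.5844, -0.5824, 0.565, 1.2423], [0.8113, 0.4342, -0.3916, -0.4906], [-0.0173, 0.6872, 0.7263, 1.0625], [0.0, 0.0, 0.0, 1.0]] ['pixels', 'camera_matrix', 'cam_to_world']
top [[445.67158936408885, 0.0, 315.4495939442953], [0.0, 445.67158936408885, 243.10427215738997], [0.0, 0.0, 1.0]] [[0.0223, 0.9966, -0.0791, 0.4618], [-0.9996, 0.0211, -0.0162, 0.0075], [-0.0144, 0.0795, 0.9967, 1.1271], [0.0, 0.0, 0.0, 1.0]] ['pixels', 'camera_matrix', 'cam_to_world']
{'time': 0.1, 'joint_positions': array([-1.29159616,  0.33281018, -0.06471041,  1.46082923,  0.02158341,
        1.34989181, -0.0884887 ]), 'joint_vel': array([ 0.0020638 , -0.00177467, -0.0004868 , -0.00245396, -0.00011169,
        0.00156703, -0.0007974 ]), 'joint_torque': array([ 8.85914615e-04, -6.24541998e+01,  2.42645462e-02, -3.90724862e+01,
       -6.14295504e-02,  3.65658535e-02,  6.34291314e-05]), 'ee_pos': array([0.18566689, 0.59643704, 0.22184599]), 'eef_rot': array([ 1.50310168e-01,  9.88638694e-01, -6.17334411e-04, -7.60249519e-05]), 'ft_force': array([-0.08353123, -0.59736763, -0.42315081]), 'torque': array([0.01727248, 0.01952905, 0.04447427]), 'grip_force': 0.0, 'width': 0.0871990385702849} 0.0187
```

View pics/scene0.png

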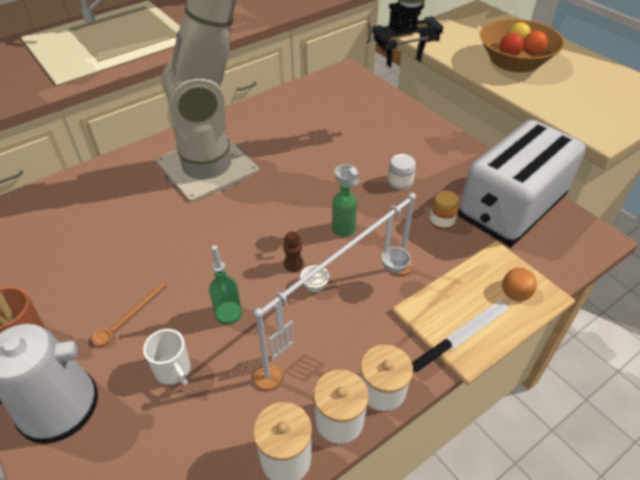

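View pics/top0.png

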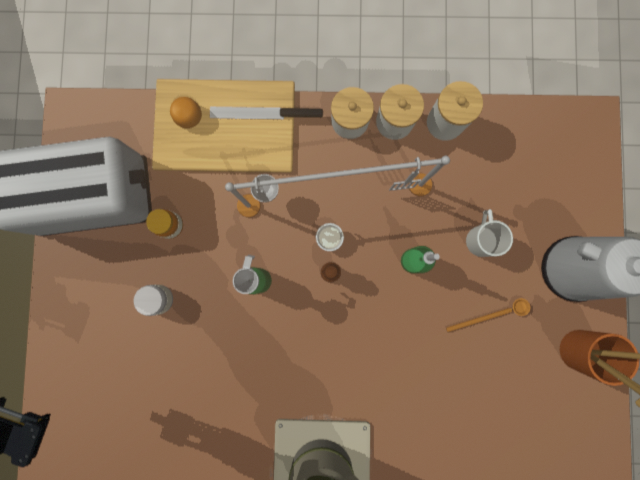

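The scene view shows the funnel at (347,175) on the green bottle (345,215), the spout lip at (216,250), and the rail from (262,312) to (412,200). The top view shows the funnel at (247,279) with its strap up at (248,262), the spout lip near (435,257), and the rail from (230,187) to (445,160).

```bash
cat > h.py <<'E'
import numpy as np, cv2
from bench import r
def ray(c,p):
    K,T=c["camera_matrix"],c["cam_to_world"]
    d=np.linalg.inv(K)@[p[0],p[1],1]; d=T[:3,:3]@[d[0],-d[1],-d[2]]
    return T[:3,3],d/np.linalg.norm(d)
def onz(c,p,z):
    o,d=ray(c,p); return o+d*(z-o[2])/d[2]
def tri(c1,p1,c2,p2):
    o1,d1=ray(c1,p1);o2,d2=ray(c2,p2)
    t=np.linalg.lstsq(np.c_[d1,-d2],o2-o1,rcond=None)[0]
    a,b=o1+t[0]*d1,o2+t[1]*d2
    return (a+b)/2,np.linalg.norm(a-b)
def proj(c,P):
    K,T=c["camera_matrix"],c["cam_to_world"]
    q=T[:3,:3].T@(np.array(P)-T[:3,3]); return (K@[q[0],-q[1],-q[2]])[:2]/-q[2]
def crop(c,x,y,w,h,s): 
    return cv2.resize(c["pixels"][y:y+h,x:x+w,::-1],None,fx=s,fy=s,interpolation=cv2.INTER_CUBIC)
E
python3 - <<'E'
from h import *
t=r.camera("top");s=r.camera("scene")
a=np.hstack([crop(t,225,250,50,50,8),crop(s,322,155,50,50,8)])
b=np.hstack([crop(t,395,235,50,25,8),crop(s,200,240,50,25,8)])
cv2.imwrite("pics/c1.png",np.vstack([a,b])[:600])
# green
for n,c in(("top",t),("scene",s)):
    im=c["pixels"].astype(int); m=((im[...,1]>im[...,0]+25)&(im[...,1]>im[...,2]+15)).astype(np.uint8)
    k,l,st,ce=cv2.connectedComponentsWithStats(m)
    print(n,[(st[i].tolist(),ce[i].round(1).tolist()) for i in range(1,k) if st[i,4]>80])
E
```

```text
top [([402, 247, 32, 26, 535], [415.2, 260.3])]
scene [([333, 185, 23, 51, 896], [344.2, 212.0]), ([210, 270, 31, 54, 1154], [225.2, 298.4])]
```

View pics/c1.png

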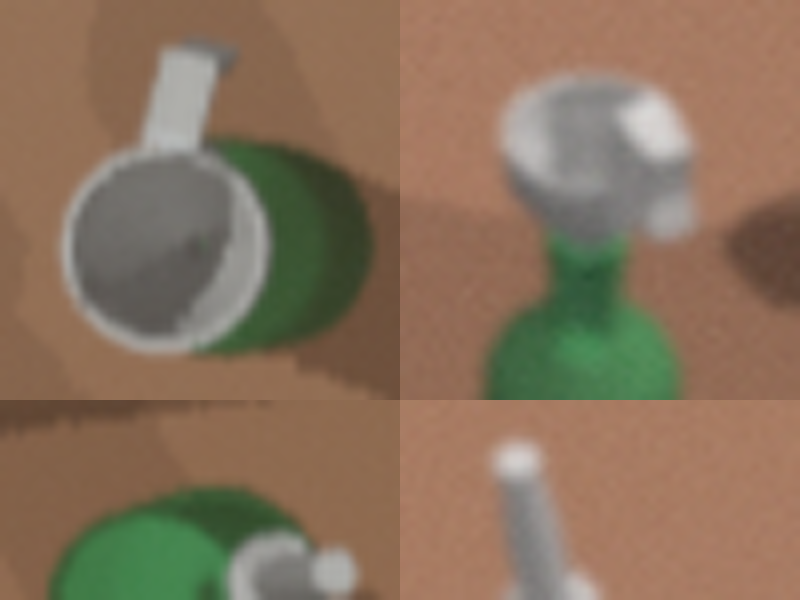

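Crop view: in the top image the funnel rim circle is centred near (245.2,280.4) with strap ends at about (246.1,268.1) and (248.3,255.8). In the scene image the rim centre is near (345.9,171.9). The spout lip is at top (436.4,255.8) and scene (214.3,246.7).

Run:
```python
from h import *
t=r.camera("top");s=r.camera("scene")
print("funnel rim",tri(t,(245.2,280.4),s,(345.9,171.9)))
print("at .200",onz(t,(245.2,280.4),.2),onz(s,(345.9,171.9),.2))
a,b=onz(t,(246.1,268.1),.231),onz(t,(248.3,255.8),.231); print("strap",a,b,np.arctan2(*(b-a)[[1,0]]))
print("lip",tri(t,(436.4,255.8),s,(214.3,246.7)))
A=tri(t,(230,187),s,(412,198));B=tri(t,(445,160),s,(261,312));print("rail",A,B)
# bodies: green centroid estimates
for n in [(225.5,312)]: print("empty base front",onz(s,n,0.0))
b1=np.hstack([crop(t,405,235,40,40,10),crop(s,200,235,40,40,10)])
b2=np.hstack([crop(t,220,145,240,60,800/240)])
cv2.imwrite("pics/c2.png",np.vstack([b1,b2]))
```

```text
funnel rim (array([0.45429469, 0.16656038, 0.19857993]), np.float64(0.0011087322513927051))
at .200 [0.45460451 0.16678989 0.2       ] [0.45536097 0.16496244 0.2       ]
strap [0.47954593 0.16051072 0.231     ] [0.50440966 0.15692442 0.231     ] -0.143249983448771
lip (array([ 0.5118945 , -0.22046392,  0.23580268]), np.float64(0.0016274014898785389))
rail (array([0.64369756, 0.19876983, 0.2351367 ]), np.float64(0.0009896785545169158)) (array([ 0.70672322, -0.23397699,  0.24089304]), np.float64(0.003644149967739585))
empty base front [ 0.501364   -0.22407634  0.        ]
```

View pics/c2.png

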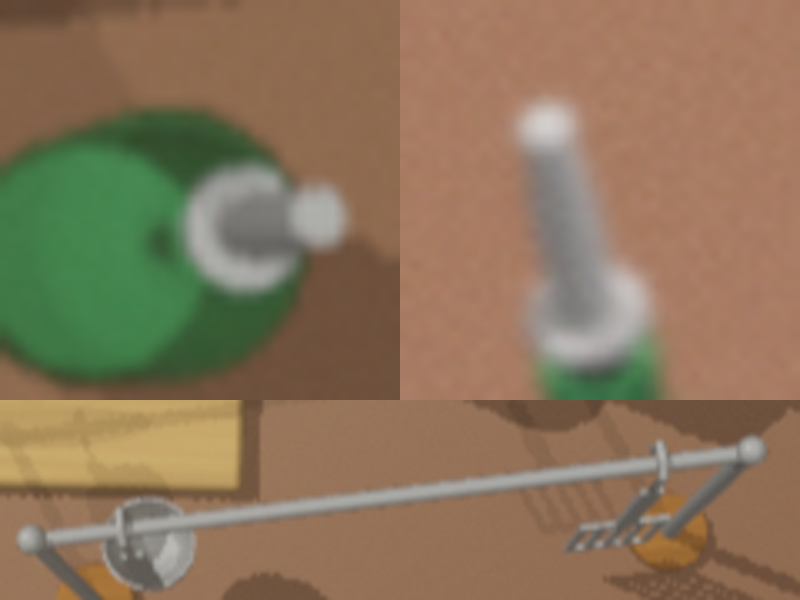

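The crop shows the flange centre at top (429.2,257.6) and scene (218.6,266.0), the lip at top (436.4,256.2) and scene (214.3,247.0), and the rail end knobs at top (229.6,186.0) and (445.0,159.6). The ladle hangs on the left and the turner on the right.

Run:
```python
from h import *
t=r.camera("top");s=r.camera("scene")
print("lip",tri(t,(436.4,256.2),s,(214.3,247.0)))
print("flange",tri(t,(429.15,257.55),s,(218.6,266.0)), onz(t,(429.15,257.55),.172))
A=onz(t,(229.6,186),.235);B=onz(t,(445,159.6),.235);
print("rail",A,B,(A+B)/2,np.linalg.norm(A-B),"x-axis yaw",np.arctan2((A-B)[1],(A-B)[0])-np.pi/2)
# bar line in scene on plane .235
A2=onz(s,(412,198),.235);B2=onz(s,(261,312),.235);print(A2,B2)
from scipy.spatial.transform import Rotation as R
print(R.from_quat(r.read_state()["eef_rot"]).as_matrix().round(3))
```

```text
lip (array([ 0.51128482, -0.22060559,  0.23446522]), np.float64(0.001174625313783663))
flange (array([ 0.51149151, -0.22033908,  0.17459624]), np.float64(0.0008425110413156976)) [ 0.51184225 -0.22058914  0.172     ]
rail [0.64547808 0.19926828 0.235     ] [ 0.70824037 -0.23716807  0.235     ] [ 0.67685923 -0.0189499   0.235     ] 0.44092606657886274 x-axis yaw 0.14282708396475963
[0.64376286 0.19939403 0.235     ] [ 0.70396262 -0.23064107  0.235     ]
[[-0.955  0.297 -0.   ]
 [ 0.297  0.955 -0.   ]
 [ 0.    -0.    -1.   ]]
```

Call:
play_rows --claw '[0, 0, 0, 0, 0, 0, 0, 0]' --delta_pos '[[0, 0, -0.13], [0, 0, -0.13], [0, 0, -0.13], [-0.08, -0.09, 0], [-0.13, -0.15, 0], [-0.13, -0.15, 0], [-0.13, -0.15, 0], [-0.13, -0.15, 0]]' --delta_rot '[[0, 0, -0.015], [0, 0, -0.015], [0, 0, -0.015], [0, 0, 0], [0, 0, 0], [0, 0, 0], [0, 0, 0], [0, 0, 0]]' --squeeze 15

```text
time: 1.2
ee_pos: [0.2829, 0.4399, 0.3007]
eef_rot: [0.08, 0.997, 0.0, 0.0]
ft_force: [0.5, 1.0, -0.2]
width: 0.0872
grip_force: 0.0
```

Call:
play_rows --claw '[0, 0, 0, 0, 0, 0, 0, 0]' --delta_pos '[[-0.13, -0.15, 0], [-0.13, -0.15, 0], [-0.13, -0.15, 0], [-0.13, -0.15, 0], [-0.13, -0.15, 0], [-0.13, -0.15, 0], [-0.1, -0.11, 0], [0, 0, 0]]' --delta_rot '[[0, 0, 0], [0, 0, 0], [0, 0, 0], [0, 0, 0], [0, 0, 0], [0, 0, 0], [0, 0, 0], [0, 0, 0]]'

```text
time: 2.0
ee_pos: [0.4258, 0.2098, 0.3009]
eef_rot: [0.083, 0.997, -0.0, 0.001]
ft_force: [-1.1, 0.2, -0.4]
width: 0.087
grip_force: 0.0
```

```bash
cat >> h.py <<'E'
from scipy.spatial.transform import Rotation as R
def go(x,y,z,yawdeg=None):
    "scaled tool-frame shift to TCP target; yawdeg = wanted world angle of tool y"
    s=r.read_state(); M=R.from_quat(s["eef_rot"]).as_matrix()
    print("t",round(s["time"],2),"pos",s["ee_pos"].round(4),"yaw",np.degrees(np.arctan2(M[1,1],M[0,1])).round(2),"tilt",M[:2,2].round(4),
     "F",s["ft_force"].round(2),"w",round(s["width"],4),"g",round(s["grip_force"],1))
    rot=np.eye(3)
    if yawdeg is not None:
        a=np.radians(yawdeg); y_=np.array([np.cos(a),np.sin(a),0]); z_=np.array([0,0,-1.]); N=np.c_[np.cross(y_,z_),y_,z_]
        print("rot",(R.from_matrix(M.T@N).as_rotvec()/np.pi).round(4)); 
        print("shift after rot",(N.T@(np.array([x,y,z])-s["ee_pos"])/.2).round(4))
    print("shift now",(M.T@(np.array([x,y,z])-s["ee_pos"])/.2).round(4))
E
python3 -c "
from h import *
go(.4544,.166,.174,80.8)"
```

```text
t 2.0 pos [0.4258 0.2098 0.3009] yaw 80.42 tilt [ 0.001  -0.0001] F [-1.05  0.2  -0.43] w 0.087 g 0.0
rot [ 0.      0.0003 -0.0021]
shift after rot [-0.1761 -0.1934  0.6345]
shift now [-0.1767 -0.1923  0.6346]
```

Call:
play_rows --claw '[0, 0, 0, 0, 0, 0, 0, 0]' --delta_pos '[[-0.06, -0.065, 0], [-0.06, -0.065, 0], [-0.056, -0.063, 0], [0, 0, 0.1], [0, 0, 0.1], [0, 0, 0.1], [0, 0, 0], [0, 0, 0]]' --delta_rot '[[0, 0, -0.002], [0, 0, 0], [0, 0, 0], [0, 0, 0], [0, 0, 0], [0, 0, 0], [0, 0, 0], [0, 0, 0]]'

```text
time: 2.8
ee_pos: [0.4523, 0.1707, 0.2411]
eef_rot: [0.077, 0.997, 0.0, -0.0]
ft_force: [0.5, 0.1, 0.5]
width: 0.0869
grip_force: 0.0
```

```bash
python3 -c "
from h import *
go(.4544,.166,.174,80.8)"
```

```text
t 2.8 pos [0.4523 0.1707 0.2411] yaw 81.2 tilt [-0.0001  0.0001] F [0.49 0.12 0.51] w 0.0869 g 0.0
rot [ 0.     -0.      0.0022]
shift after rot [-0.0143 -0.0216  0.3354]
shift now [-0.0142 -0.0217  0.3354]
```

Call:
play_rows --claw '[0, 0, 0, 0, 0, 0, 0, 0]' --delta_pos '[[-0.014, -0.022, 0], [0, 0, 0.07], [0, 0, 0.07], [0, 0, 0.07], [0, 0, 0.07], [0, 0, 0.055], [0, 0, 0], [0, 0, 0]]' --delta_rot '[[0, 0, 0], [0, 0, 0], [0, 0, 0], [0, 0, 0], [0, 0, 0], [0, 0, 0], [0, 0, 0], [0, 0, 0]]'

```text
time: 3.6
ee_pos: [0.4545, 0.1654, 0.1734]
eef_rot: [0.077, 0.997, -0.0, -0.0]
ft_force: [0.8, 0.2, -0.0]
width: 0.0869
grip_force: 0.0
```

```bash
python3 -c "
from h import *
go(.4544,.166,.174,80.8)
t=r.camera('top');s=r.camera('scene')
cv2.imwrite('pics/g1.png',np.hstack([crop(t,210,240,80,80,5),crop(s,305,130,80,80,5)]))"
```

```text
t 3.6 pos [0.4545 0.1654 0.1734] yaw 81.16 tilt [-0.0003 -0.0002] F [ 0.81  0.16 -0.02] w 0.0869 g 0.0
rot [-0.0001 -0.0001  0.002 ]
shift after rot [ 0.0009  0.0027 -0.0028]
shift now [ 0.0009  0.0027 -0.0028]
```

View pics/g1.png

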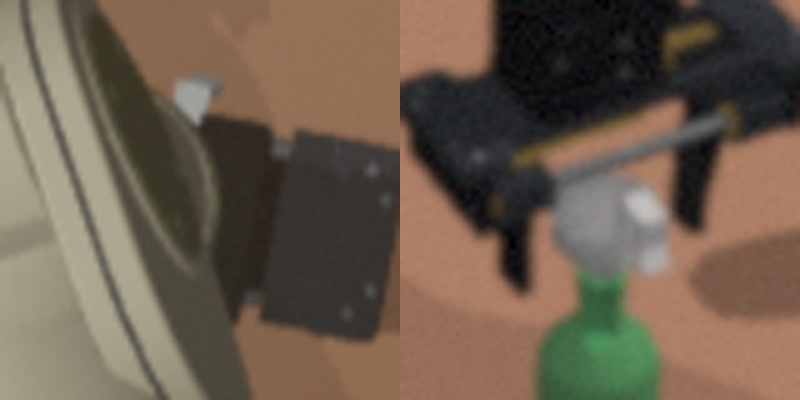

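The fingers straddle the funnel: the scene half shows the band centred between them near (425,173) in full-image pixels. The hook is clear of the gripper body. Closing now.

Call:
play_rows --claw '[0.3, 0.35, 0.4, 0.5, 0.6, 0.8, 0.8, 0.8]' --delta_pos '[[0, 0, 0], [0, 0, 0], [0, 0, 0], [0, 0, 0], [0, 0, 0], [0, 0, 0], [0, 0, 0], [0, 0, 0]]' --delta_rot '[[0, 0, 0], [0, 0, 0], [0, 0, 0], [0, 0, 0], [0, 0, 0], [0, 0, 0], [0, 0, 0], [0, 0, 0]]' --squeeze 15

```text
time: 4.5
ee_pos: [0.4546, 0.1656, 0.1736]
eef_rot: [0.077, 0.997, 0.0, 0.0]
ft_force: [-0.2, 0.7, 0.2]
width: 0.0515
grip_force: 15.0
```

Call:
play_rows --claw '[0.8, 0.8, 0.8, 0.8, 0.8, 0.8, 0.8, 0.8]' --delta_pos '[[0, 0, 0], [0, 0, -0.03], [0, 0, -0.06], [0, 0, -0.08], [0, 0, -0.1], [0, 0, -0.1], [0, 0, -0.1], [0, 0, 0]]' --delta_rot '[[0, 0, 0], [0, 0, 0], [0, 0, 0], [0, 0, 0], [0, 0, 0], [0, 0, 0], [0, 0, 0], [0, 0, 0]]'

```text
time: 5.3
ee_pos: [0.4557, 0.1658, 0.2709]
eef_rot: [0.077, 0.997, 0.001, 0.002]
ft_force: [0.4, -0.3, -1.0]
width: 0.0515
grip_force: 15.0
```

```bash
python3 -c "
from h import *
go(.639,-.0244,.3,98.2)
t=r.camera('top');s=r.camera('scene')
cv2.imwrite('pics/g2.png',np.hstack([crop(t,210,240,80,80,5),crop(s,300,120,80,110,5)[:400]]))
cv2.imwrite('pics/g2.png',np.hstack([crop(t,215,240,80,110,5),crop(s,300,120,80,110,5)]))"
```

```text
t 5.3 pos [0.4557 0.1658 0.2709] yaw 81.15 tilt [0.0042 0.0026] F [ 0.38 -0.28 -1.04] w 0.0515 g 15.0
rot [ 0.0008  0.0013 -0.0947]
shift after rot [-0.7714 -1.0719 -0.1455]
shift now [-1.0524 -0.7981 -0.1441]
```

View pics/g2.png

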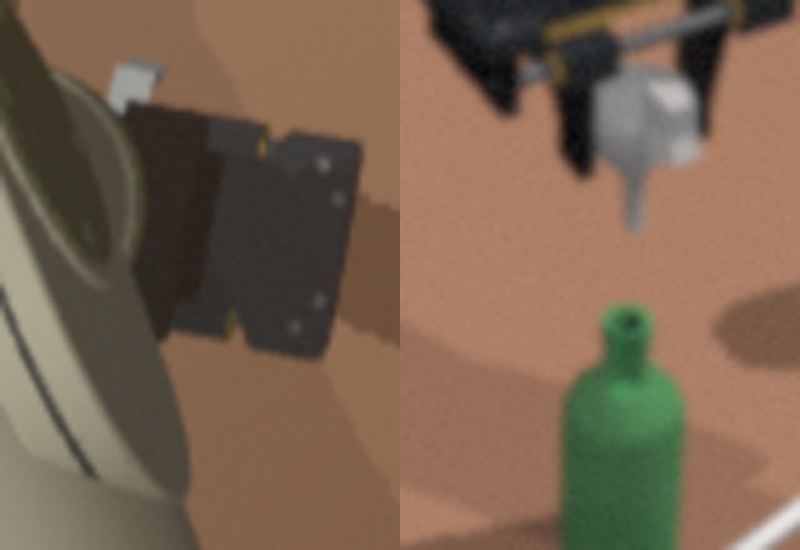

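Funnel is lifted clear and upright in the grip. The strap's outer edge sits at top (242.3,252.7), the stem end at scene (346.2,166), and the bottle mouth is exposed at scene (345.5,183.5).

```bash
python3 -c "
from h import *
t=r.camera('top');s=r.camera('scene')
p=r.read_state()['ee_pos']
for z in (.326,.328): 
  q=onz(t,(242.3,252.7),z); print(q,q-p,np.hypot(*(q-p)[:2]),np.degrees(np.arctan2((q-p)[1],(q-p)[0])))
print(onz(s,(346.2,166),.219)-p)
print('mouth',onz(s,(345.5,183.5),.16))
"
```

```text
[0.50525818 0.15213032 0.326     ] [ 0.05114707 -0.01308094  0.05921376] 0.05279330835002254 -14.345978682557105
[0.50514977 0.15176936 0.328     ] [ 0.05103866 -0.01344191  0.06121376] 0.05277906327282163 -14.75478197502445
[ 0.00199446 -0.00065756 -0.04778624]
mouth [0.45290072 0.16718983 0.16      ]
```

Call:
play_rows --claw '[0.8, 0.8, 0.8, 0.8, 0.8, 0.8, 0.8, 0.8]' --delta_pos '[[0, 0, 0], [0, 0, 0], [0, 0, 0], [0, 0, 0], [-0.04, -0.06, 0], [-0.07, -0.11, 0], [-0.07, -0.11, 0], [-0.07, -0.11, 0]]' --delta_rot '[[0, 0, -0.02], [0, 0, -0.03], [0, 0, -0.03], [0, 0, -0.03], [0, 0, 0], [0, 0, 0], [0, 0, 0], [0, 0, 0]]'

```text
time: 6.3
ee_pos: [0.5186, 0.0976, 0.2666]
eef_rot: [-0.096, 0.995, -0.0, -0.001]
ft_force: [0.4, -1.1, 0.0]
width: 0.0515
grip_force: 15.0
```

Call:
play_rows --claw '[0.8, 0.8, 0.8, 0.8, 0.8, 0.8, 0.8, 0.8]' --delta_pos '[[-0.07, -0.11, 0], [-0.07, -0.11, 0], [-0.07, -0.11, 0], [-0.07, -0.11, 0], [-0.07, -0.11, 0], [-0.07, -0.11, 0], [-0.03, -0.05, 0], [0, 0, 0]]' --delta_rot '[[0, 0, 0], [0, 0, 0], [0, 0, 0], [0, 0, 0], [0, 0, 0], [0, 0, 0], [0, 0, 0], [0, 0, 0]]'

```text
time: 7.1
ee_pos: [0.6338, -0.0253, 0.2664]
eef_rot: [-0.094, 0.996, -0.0, -0.001]
ft_force: [-1.0, 0.4, -0.7]
width: 0.0516
grip_force: 15.0
```

```bash
python3 -c "
from h import *
go(.6375,-.0246,.27,100.9)"
```

```text
t 7.1 pos [ 0.6338 -0.0253  0.2664] yaw 100.83 tilt [-0.0018 -0.0012] F [-0.98  0.4  -0.67] w 0.0516 g 15.0
rot [-0.0003 -0.0006 -0.0004]
shift after rot [-0.0189  0.0001 -0.0182]
shift now [-0.0189  0.0001 -0.0182]
```

Call:
play_rows --claw '[0.8, 0.8, 0.8, 0.8]' --delta_pos '[[-0.019, 0, 0], [0, 0, 0.06], [0, 0, 0.06], [0, 0, 0]]' --delta_rot '[[0, 0, 0], [0, 0, 0], [0, 0, 0], [0, 0, 0]]'

```text
time: 7.5
ee_pos: [0.6362, -0.0222, 0.2409]
eef_rot: [-0.096, 0.995, 0.0, -0.002]
ft_force: [-0.6, 1.2, -0.9]
width: 0.0518
grip_force: 15.0
```

```bash
python3 -c "
from h import *
go(.6375,-.0246,.27,100.9)
t=r.camera('top');s=r.camera('scene')
cv2.imwrite('pics/g3.png',np.hstack([crop(t,310,150,57,80,7),crop(s,290,200,57,80,7)]))"
```

```text
t 7.5 pos [ 0.6362 -0.0222  0.2409] yaw 101.03 tilt [-0.0037  0.0003] F [-0.58  1.23 -0.9 ] w 0.0518 g 15.0
rot [ 0.0003 -0.0011  0.0007]
shift after rot [-0.0042 -0.013  -0.1454]
shift now [-0.0036 -0.0129 -0.1454]
```

View pics/g3.png

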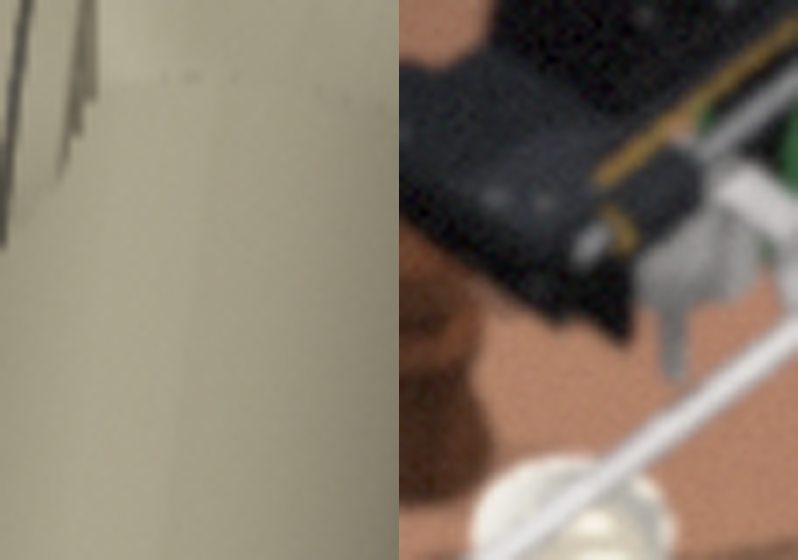

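The top view is blocked by the arm. The scene view shows the funnel over the rail, stem end near (328,254) and the bright strap at about (341,227), still robot-side and above the bar. I'll check the strap against the prediction numerically.

```bash
python3 -c "
from h import *
s=r.camera('scene');st=r.read_state();p=st['ee_pos']
im=s['pixels'].astype(int)
sub=im[215:255,325:370]
lum=sub.mean(2); sat=sub.max(2)-sub.min(2)
m=((lum>165)&(sat<30)).astype(np.uint8)
for row in m: print(''.join('#' if v else '.' for v in row))
for yaw in (5.5,8.2,11):
  u=np.array([np.cos(np.radians(yaw)),np.sin(np.radians(yaw)),0]);v=np.array([-u[1],u[0],0])
  o=p+[0,0,-.052]
  f=lambda x,y,z:(proj(s,o+u*x+v*y+[0,0,z])-[325,215]).round(1).tolist()
  print(yaw,'top in/out',f(.029,.007,.109),f(.029,-.007,.109),f(.05,.007,.109),f(.05,-.007,.109),'leg end',f(.051,.007,.081),f(.051,-.007,.081))
  print('stem',(proj(s,o)).round(1))
"
```

```text
.............................................
.............................................
.............................................
.............................................
.............................................
.............................................
.............................................
.............................................
.............................................
.............................................
.............####............................
...........#######...........................
...........########.........................#
............#########......................##
.............#########....................###
...............########..................####
................#######................######
.................#####................#######
...................##................######..
...................................#######...
..................................#######....
.................................######......
......................##.......#######.......
.....................####.....#######.....
[... 395 characters left out ...]
##....................
.................#######.....................
...............########......................
..............#######........................
.............#######.........................
...........########..........................
..........########...........................
.........#######.............................
5.5 top in/out [17.7, 9.1] [12.4, 12.6] [25.2, 14.9] [20.0, 18.4] leg end [25.1, 25.1] [19.9, 28.6]
stem [329.4 254.7]
8.2 top in/out [18.0, 8.6] [13.0, 12.3] [26.0, 14.2] [21.0, 17.9] leg end [25.8, 24.4] [20.9, 28.1]
stem [329.4 254.7]
11 top in/out [18.4, 8.2] [13.7, 12.0] [26.7, 13.4] [21.9, 17.3] leg end [26.5, 23.6] [21.9, 27.5]
stem [329.4 254.7]
```

Call:
play_rows --claw '[0.8, 0.8, 0.8, 0.8, 0.8, 0.8, 0.8]' --delta_pos '[[-0.009, 0, 0.02], [0, 0, 0.03], [0, 0, 0.03], [0, 0, 0.03], [0, 0, 0.03], [0, 0, 0.03], [0, 0, 0]]' --delta_rot '[[0, 0, 0], [0, 0, 0], [0, 0, 0], [0, 0, 0], [0, 0, 0], [0, 0, 0], [0, 0, 0]]'

```text
time: 8.35
ee_pos: [0.6388, -0.0227, 0.2084]
eef_rot: [-0.096, 0.995, 0.0, -0.001]
ft_force: [0.1, 0.6, -0.0]
width: 0.0517
grip_force: 15.0
```

```bash
python3 -c "
from h import *
go(.638,-.0222,.188)
s=r.camera('scene')
cv2.imwrite('pics/g4.png',crop(s,300,210,70,70,8))"
```

```text
t 8.35 pos [ 0.6388 -0.0227  0.2084] yaw 100.97 tilt [-0.0015 -0.    ] F [ 0.07  0.57 -0.05] w 0.0517 g 15.0
shift now [0.0034 0.0034 0.1019]
```

View pics/g4.png

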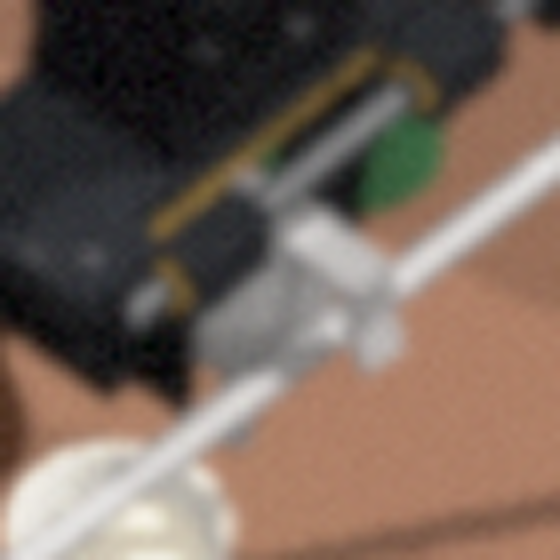

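The outer hook leg (about (347,252)) now lies on the far side of the bar, with the bar passing between it and the funnel. Wrist force is about zero. Lowering on.

Call:
play_rows --claw '[0.8, 0.8, 0.8, 0.8, 0.8, 0.8]' --delta_pos '[[0, 0, 0.02], [0, 0, 0.02], [0, 0, 0.02], [0, 0, 0.02], [0, 0, 0.015], [0, 0, 0]]' --delta_rot '[[0, 0, 0], [0, 0, 0], [0, 0, 0], [0, 0, 0], [0, 0, 0], [0, 0, 0]]'

```text
time: 9.0
ee_pos: [0.6391, -0.0228, 0.1899]
eef_rot: [-0.096, 0.995, 0.0, -0.0]
ft_force: [0.8, -0.7, -1.0]
width: 0.0518
grip_force: 15.0
```

```bash
python3 -c "
from h import *
go(.638,-.0222,.187)"
```

```text
t 9.0 pos [ 0.6391 -0.0228  0.1899] yaw 100.97 tilt [-0.0008  0.    ] F [ 0.84 -0.74 -1.  ] w 0.0518 g 15.0
shift now [0.0047 0.0037 0.0146]
```

Call:
play_rows --claw '[0.8, 0.8, 0.8, 0.8]' --delta_pos '[[0, 0, 0.006], [0, 0, 0.006], [0, 0, 0.005], [0, 0, 0]]' --delta_rot '[[0, 0, 0], [0, 0, 0], [0, 0, 0], [0, 0, 0]]'

```text
time: 9.4
ee_pos: [0.6393, -0.0227, 0.187]
eef_rot: [-0.096, 0.995, 0.0, -0.0]
ft_force: [0.1, 0.7, -0.5]
width: 0.0516
grip_force: 15.0
```

```bash
python3 -c "
from h import *
go(.638,-.0222,.185)"
```

```text
t 9.4 pos [ 0.6393 -0.0227  0.187 ] yaw 100.97 tilt [-0.0001  0.0001] F [ 0.09  0.68 -0.52] w 0.0516 g 15.0
shift now [0.0057 0.0039 0.0101]
```

Call:
play_rows --claw '[0.8, 0.8, 0.8, 0.8]' --delta_pos '[[0, 0, 0.006], [0, 0, 0.006], [0, 0, 0], [0, 0, 0]]' --delta_rot '[[0, 0, 0], [0, 0, 0], [0, 0, 0], [0, 0, 0]]'

```text
time: 9.8
ee_pos: [0.6395, -0.0228, 0.185]
eef_rot: [-0.096, 0.995, 0.0, 0.0]
ft_force: [0.5, 0.3, 1.2]
width: 0.0514
grip_force: 15.0
```

```bash
python3 -c "
from h import *
go(.638,-.0222,.185)"
```

```text
t 9.8 pos [ 0.6395 -0.0228  0.185 ] yaw 100.97 tilt [0.0006 0.0001] F [0.48 0.34 1.24] w 0.0514 g 15.0
shift now [ 0.0069  0.0045 -0.0002]
```

Call:
play_rows --claw '[0.8, 0.8, 0.39, 0.36, 0.3, 0.2, 0.1, 0]' --delta_pos '[[0, 0, 0], [0, 0, 0], [0, 0, 0], [0, 0, 0], [0, 0, 0], [0, 0, 0], [0, 0, 0], [0, 0, 0]]' --delta_rot '[[0, 0, 0], [0, 0, 0], [0, 0, 0], [0, 0, 0], [0, 0, 0], [0, 0, 0], [0, 0, 0], [0, 0, 0]]' --squeeze 3

```text
time: 10.6
ee_pos: [0.6393, -0.0228, 0.1847]
eef_rot: [-0.096, 0.995, 0.0, 0.0]
ft_force: [-1.0, -0.3, 0.2]
width: 0.0772
grip_force: 0.0
```

Call:
play_rows --claw '[0, 0, 0, 0, 0, 0, 0, 0]' --delta_pos '[[0, 0, 0], [0, 0, 0], [0, 0, -0.03], [0, 0, -0.08], [0, 0, -0.12], [0, 0, -0.12], [0, 0, -0.12], [0, 0, -0.12]]' --delta_rot '[[0, 0, 0], [0, 0, 0], [0, 0, 0], [0, 0, 0], [0, 0, 0], [0, 0, 0], [0, 0, 0], [0, 0, 0]]'

```text
time: 11.4
ee_pos: [0.6392, -0.0229, 0.3043]
eef_rot: [-0.096, 0.995, 0.0, 0.0]
ft_force: [-0.1, 0.6, 0.2]
width: 0.0869
grip_force: 0.0
```

```bash
python3 -c "
from h import *
go(.5114,-.2205,.30,100.9)
t=r.camera('top');s=r.camera('scene')
cv2.imwrite('pics/g5.png',np.hstack([crop(s,290,200,80,110,5),crop(s,310,150,80,110,5)]))"
```

```text
t 11.4 pos [ 0.6392 -0.0229  0.3043] yaw 100.97 tilt [0.0006 0.0001] F [-0.1   0.59  0.22] w 0.0869 g 0.0
rot [0.     0.0002 0.0004]
shift after rot [ 0.8145 -0.8495  0.0216]
shift now [ 0.8155 -0.8485  0.0211]
```

View pics/g5.png

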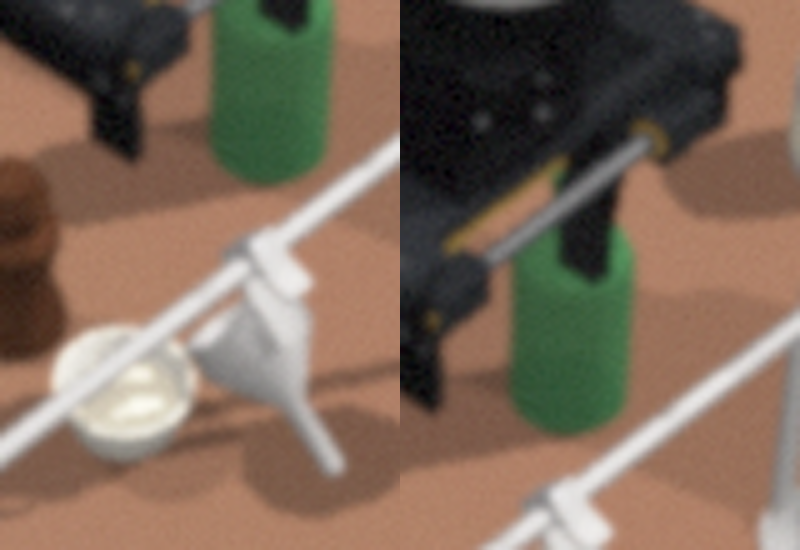

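The funnel hangs tilted from the bar, hook at about (344,254) and stem end at (357,294). The bowl and bottle are untouched. Next is the spout.

Call:
play_rows --claw '[0, 0, 0, 0, 0, 0, 0, 0]' --delta_pos '[[0.08, -0.08, 0], [0.11, -0.11, 0], [0.11, -0.11, 0], [0.11, -0.11, 0], [0.11, -0.12, 0], [0.11, -0.12, 0], [0.11, -0.12, 0], [0.075, -0.08, 0]]' --delta_rot '[[0, 0, 0], [0, 0, 0], [0, 0, 0], [0, 0, 0], [0, 0, 0], [0, 0, 0], [0, 0, 0], [0, 0, 0]]'

```text
time: 12.3
ee_pos: [0.51, -0.223, 0.3027]
eef_rot: [-0.094, 0.996, -0.0, 0.0]
ft_force: [0.3, 0.6, -0.0]
width: 0.0869
grip_force: 0.0
```

Call:
play_rows --claw '[0, 0, 0, 0]' --delta_pos '[[0, 0, 0], [0, 0, 0], [0, 0, 0], [0, 0, 0]]' --delta_rot '[[0, 0, 0], [0, 0, 0], [0, 0, 0], [0, 0, 0]]'

```text
time: 12.7
ee_pos: [0.5122, -0.2195, 0.3024]
eef_rot: [-0.097, 0.995, 0.0, -0.0]
ft_force: [-0.1, -0.9, -0.1]
width: 0.0869
grip_force: 0.0
```

```bash
python3 -c "
from h import *
go(.5114,-.2205,.178,100.9)"
```

```text
t 12.7 pos [ 0.5122 -0.2195  0.3024] yaw 101.08 tilt [-0.0004  0.0002] F [-0.05 -0.87 -0.11] w 0.0869 g 0.0
rot [ 0.0001 -0.0001  0.001 ]
shift after rot [ 0.0049 -0.004   0.6221]
shift now [ 0.0047 -0.0042  0.6221]
```

Call:
play_rows --claw '[0, 0, 0, 0, 0, 0, 0, 0]' --delta_pos '[[0.005, -0.004, 0.05], [0, 0, 0.1], [0, 0, 0.12], [0, 0, 0.12], [0, 0, 0.12], [0, 0, 0.07], [0, 0, 0.04], [0, 0, 0]]' --delta_rot '[[0, 0, 0], [0, 0, 0], [0, 0, 0], [0, 0, 0], [0, 0, 0], [0, 0, 0], [0, 0, 0], [0, 0, 0]]'

```text
time: 13.5
ee_pos: [0.5105, -0.2215, 0.178]
eef_rot: [-0.096, 0.995, 0.0, -0.001]
ft_force: [0.8, -0.7, 0.2]
width: 0.0871
grip_force: 0.0
```

Call:
play_rows --claw '[0.3, 0.5, 0.65, 0.72, 0.77, 0.8, 0.82, 0.84]' --delta_pos '[[0, 0, 0], [0, 0, 0], [0, 0, 0], [0, 0, 0], [0, 0, 0], [0, 0, 0], [0, 0, 0], [0, 0, 0]]' --delta_rot '[[0, 0, 0], [0, 0, 0], [0, 0, 0], [0, 0, 0], [0, 0, 0], [0, 0, 0], [0, 0, 0], [0, 0, 0]]' --squeeze 15

```text
time: 14.3
ee_pos: [0.5108, -0.2217, 0.1787]
eef_rot: [-0.096, 0.995, 0.0, -0.0]
ft_force: [-0.1, -0.1, -0.1]
width: 0.0307
grip_force: 0.0
```

Call:
play_rows --claw '[0.88, 0.92, 1, 1, 1]' --delta_pos '[[0, 0, 0], [0, 0, 0], [0, 0, 0], [0, 0, 0], [0, 0, 0]]' --delta_rot '[[0, 0, 0], [0, 0, 0], [0, 0, 0], [0, 0, 0], [0, 0, 0]]'

```text
time: 14.8
ee_pos: [0.5108, -0.2216, 0.1787]
eef_rot: [-0.096, 0.995, 0.0, 0.0]
ft_force: [0.8, 0.1, 0.8]
width: 0.0135
grip_force: 15.0
```

```bash
python3 -c "
from h import *
go(.5114,-.2205,.28,85)"
```

```text
t 14.8 pos [ 0.5108 -0.2216  0.1787] yaw 100.97 tilt [0.     0.0003] F [0.84 0.11 0.77] w 0.0135 g 15.0
rot [0.0001 0.     0.0887]
shift after rot [-0.0024  0.0055 -0.5065]
shift now [-0.0039  0.0048 -0.5065]
```

Call:
play_rows --claw '[1, 1, 1, 1, 1, 1, 1, 1]' --delta_pos '[[0, 0, -0.03], [0, 0, -0.06], [0, 0, -0.08], [0, 0, -0.08], [0, 0, -0.09], [0, 0, -0.1], [0, 0, -0.1], [0, 0, -0.03]]' --delta_rot '[[0, 0, 0], [0, 0, 0], [0, 0, 0], [0, 0, 0], [0, 0, 0], [0, 0, 0], [0, 0, 0], [0, 0, 0]]' --squeeze 25

```text
time: 15.6
ee_pos: [0.5115, -0.2224, 0.2956]
eef_rot: [-0.095, 0.995, -0.001, 0.002]
ft_force: [-0.4, 0.2, -1.1]
width: 0.013
grip_force: 25.0
```

```bash
python3 -c "
from h import *
go(.4540,.166,.29,101)
s=r.camera('scene');t=r.camera('top')
# green rims and spout tip: dump masks
p=r.read_state()['ee_pos']; o=p+[0,0,-.0073]
print('pred tube end',proj(s,o+[0,0,-.082]),'lip',proj(s,o+[0,0,.062]),'flange',proj(s,o))
for c,x,y,w,h in((s,325,175,40,35),(t,235,262,45,40)):
  im=c['pixels'][y:y+h,x:x+w].astype(int)
  g=(im[...,1]>im[...,0]+15)
  print(x,y)
  for row,l in zip(g,im.mean(2)): print(''.join('.' if not v else ('o' if k<55 else '#') for v,k in zip(row,l)))
im=s['pixels'].astype(int);u=proj(s,o+[0,0,-.082]).astype(int);
print(u); sub=im[u[1]-25:u[1]+12,u[0]-14:u[0]+14]; 
for row in sub: print(''.join('#' if v<35 else '.' for v in (row[:,0]-row[:,2])))
"
```

```text
t 15.6 pos [ 0.5115 -0.2224  0.2956] yaw 100.94 tilt [ 0.0037 -0.0009] F [-0.36  0.17 -1.12] w 0.013 g 25.0
rot [-0.0005  0.0011 -0.0003]
shift after rot [-0.0885  1.9611  0.0282]
shift now [-0.0864  1.9612  0.0254]
pred tube end [216.00961676 256.98048295] lip [205.21818154 206.72700815] flange [210.12026165 229.55497813]
325 175
........................................
........................................
........................................
........................................
........................................
........................................
..................#####.................
................########................
................#########...............
................#####o###...............
................#########...............
................#########...............
................#########...............
.................#######................
.................#######................
.................#######................
................########................
................#########...............
...............###########...
[... 2898 characters left out ...]
....
.........#####..............
..........####..............
..........####..............
..........####..............
..........#####.............
...........####.............
...........####.............
...........####.............
...........####.............
...........#####............
............####............
............####............
.............##.............
............................
............................
............................
............................
............................
............................
............................
............................
............................
................####........
..............########......
```

```bash
python3 -c "
from h import *
s=r.camera('scene');t=r.camera('top')
for P in ((.4544,.166,.16),(.453,.167,.16),(.4544,.166,0)): print(proj(t,P),proj(s,P))
im=t['pixels'][270:292,238:262]; print(im[...,1])
print(s['pixels'][178:192,339:352,1])
"
```

```text
[248.72595935 280.42975918] [345.49834443 184.01459153]
[248.24372037 281.06748107] [345.46453066 183.55196083]
[259.09527865 280.17459059] [343.72430226 229.04639321]
[[101 100 100  99 101  99 101 103 108 109 107 106 104 103 100  96  92  92
   89  86  83  79  73  63]
 [100  99  99  99 100 101 109 113 110 109 109 108 105 102  99  96  91  92
   90  87  85  83  80  74]
 [101  99 100  99 100 108 114 112 111 112 109 108 105 101  98  94  93  91
   88  88  85  83  81  78]
 [100 101 100  99 109 114 115 113 112 112 111 108 104  98  96  94  92  92
   88  85  85  82  82  79]
 [101 100 100 107 114 116 115 115 115 118 113 110 100  93  89  87  86  89
   88  85  83  82  80  82]
 [ 99  98 100 114 116 117 118 120 122 124 121 116 109 102  85  77  80  84
   87  85  83  81  81  82]
 [100 100 105 116 116 118 122 127 127 125 120 116 121 120 104  83  71  74
   81  83  82  82  81  80]
 [ 99 100 112 117 117 121 128 128 118 110  99  94 112 123 127 111  82  70
   75  80  82  82  81  80]
 [ 99 100 114 117 118 126 130 121  93  78  72  83 109 127 134 130 106  79
   71  78  81  82  82  81]
 [ 99 100 116 117 120 1
[... 1361 characters left out ...]
28 132 132 130 129 132 128 130 126 126]
 [128 129 132 135 136 137 136 132 137 135 130 129 128]
 [130 137 138 139 139 135 132 131 136 139 136 133 128]
 [130 138 143 139 127 118 116 115 126 137 141 137 129]
 [130 139 138 136 117 100  88  83 101 123 141 139 131]
 [129 133 132 124 110  94  81  69  84 118 135 138 129]
 [124 121 123 121 110  99  84  82  95 118 133 135 129]
 [119 108 111 110 114 104  94  97 108 119 128 128 127]
 [119 104  96  98  99 103 102 101 104 110 117 123 126]
 [121 105  94  93  94  96  93  94  96 101 114 122 125]
 [119 106  96  95  95  91  92  89  92 102 117 121 126]
 [121 110  98  95  98  90  86  87  93 105 115 123 124]
 [119 105  98  95  94  91  92  86  94 108 117 128 127]]
```

Call:
play_rows --claw '[1, 1, 1, 1, 1, 1, 1, 1]' --delta_pos '[[-0.005, 0.08, 0], [-0.007, 0.13, 0], [-0.007, 0.16, 0], [-0.007, 0.16, 0], [-0.007, 0.16, 0], [-0.007, 0.16, 0], [-0.007, 0.16, 0], [-0.007, 0.16, 0]]' --delta_rot '[[0, 0, 0], [0, 0, 0], [0, 0, 0], [0, 0, 0], [0, 0, 0], [0, 0, 0], [0, 0, 0], [0, 0, 0]]'

```text
time: 16.6
ee_pos: [0.476, 0.0113, 0.2918]
eef_rot: [-0.096, 0.995, -0.0, -0.001]
ft_force: [1.1, 0.3, -0.7]
width: 0.0131
grip_force: 25.0
```

Call:
play_rows --claw '[1, 1, 1, 1, 1, 1, 1, 1]' --delta_pos '[[-0.007, 0.16, 0], [-0.007, 0.16, 0], [-0.007, 0.16, 0], [-0.007, 0.16, 0], [-0.006, 0.1, 0], [0, 0.05, 0], [0, 0, 0], [0, 0, 0]]' --delta_rot '[[0, 0, 0], [0, 0, 0], [0, 0, 0], [0, 0, 0], [0, 0, 0], [0, 0, 0], [0, 0, 0], [0, 0, 0]]'

```text
time: 17.4
ee_pos: [0.4537, 0.1653, 0.2924]
eef_rot: [-0.095, 0.995, -0.0, -0.0]
ft_force: [-0.7, 0.7, 0.2]
width: 0.0134
grip_force: 25.0
```

```bash
python3 -c "
from h import *
go(.4544,.166,.262,101)"
```

```text
t 17.4 pos [0.4537 0.1653 0.2924] yaw 100.9 tilt [-0.0004 -0.0006] F [-0.66  0.73  0.22] w 0.0134 g 25.0
rot [-0.0002 -0.0002 -0.0006]
shift after rot [-0.0042  0.003   0.152 ]
shift now [-0.0043  0.003   0.152 ]
```

Call:
play_rows --claw '[1, 1, 1, 1, 1]' --delta_pos '[[-0.004, 0.003, 0.04], [0, 0, 0.06], [0, 0, 0.045], [0, 0, 0], [0, 0, 0]]' --delta_rot '[[0, 0, 0], [0, 0, 0], [0, 0, 0], [0, 0, 0], [0, 0, 0]]'

```text
time: 17.9
ee_pos: [0.4541, 0.167, 0.2635]
eef_rot: [-0.095, 0.995, -0.0, -0.0]
ft_force: [0.4, 0.6, -0.5]
width: 0.0128
grip_force: 25.0
```

```bash
python3 -c "
from h import *
go(.4544,.166,.262,101)
s=r.camera('scene');o=r.read_state()['ee_pos']+[0,0,-.0073]
print(proj(s,o+[0,0,-.082]),proj(s,o+[0,0,-.03]))
im=s['pixels'][150:200,330:362].astype(int)
for k,row in enumerate(im): print(150+k,''.join('g' if p[1]>p[0]+15 else ('#' if p[0]-p[2]<35 else '.') for p in row))
"
```

```text
t 17.9 pos [0.4541 0.167  0.2635] yaw 100.95 tilt [-0.0005 -0.0002] F [ 0.37  0.64 -0.52] w 0.0128 g 25.0
rot [-0.     -0.0002 -0.0003]
shift after rot [-0.0007 -0.0053  0.0074]
shift now [-0.0007 -0.0053  0.0074]
[346.01876893 179.29865744] [346.68252501 162.69495585]
150 ..........#############.........
151 ..........#############.........
152 ...........############.........
153 ............##########..........
154 ............##########..........
155 .............#########..........
156 ..............######............
157 ..............#####.............
158 ...............####.............
159 ...............####.............
160 ...............###..............
161 ...............###..............
162 ...............###..............
163 ...............###..............
164 ...............####.............
165 ...............###..............
166 ...............###..............
167 ...............###..............
168 ...............###..............
169 ...............###..............
170 ...............###..............
171 ...............###..............
172 ............
[... 319 characters left out ...]
1 ............#ggggg#.............
182 ...........gggggggg#............
183 ...........ggggggggg............
184 ..........#ggggggggg............
185 ..........#ggggggggg............
186 ..........#ggggggggg............
187 ...........ggggggggg............
188 ...........#ggggggg#............
189 ...........#ggggggg#............
190 ...........#ggggggg#............
191 ...........gggggggg#............
192 ..........#ggggggggg............
193 ........##ggggggggggg#..........
194 .......#ggggggggggggggg.........
195 ......#ggggggggggggggggg........
196 .....#gggggggggggggggggg#.......
197 ....#gggggggggggggggggggg.......
198 ...#gggggggggggggggggggggg......
199 ...#gggggggggggggggggggggg......
```

Call:
play_rows --claw '[1, 1, 1, 1, 1, 1, 1, 1]' --delta_pos '[[-0.001, -0.005, 0], [0, 0, 0.03], [0, 0, 0.05], [0, 0, 0.06], [0, 0, 0.07], [0, 0, 0.07], [0, 0, 0.06], [0, 0, 0]]' --delta_rot '[[0, 0, 0], [0, 0, 0], [0, 0, 0], [0, 0, 0], [0, 0, 0], [0, 0, 0], [0, 0, 0], [0, 0, 0]]'

```text
time: 18.75
ee_pos: [0.4536, 0.1658, 0.1936]
eef_rot: [-0.096, 0.995, -0.001, -0.001]
ft_force: [0.1, -0.0, -0.9]
width: 0.0132
grip_force: 25.0
```

```bash
python3 -c "
from h import *
go(.4544,.166,.179,101)
s=r.camera('scene')
im=s['pixels'][165:200,330:362].astype(int)
for k,row in enumerate(im): print(165+k,''.join('g' if p[1]>p[0]+15 else ('#' if p[0]-p[2]<35 else '.') for p in row))
"
```

```text
t 18.75 pos [0.4536 0.1658 0.1936] yaw 100.97 tilt [-0.0027 -0.0016] F [ 0.13 -0.01 -0.9 ] w 0.0132 g 25.0
rot [-0.0003 -0.0009 -0.0002]
shift after rot [-0.0041  0.0003  0.073 ]
shift now [-0.0043  0.0003  0.073 ]
165 #######################.........
166 #######################.........
167 #######################.........
168 ######..##############..........
169 ######..###############.........
170 ######...#############..........
171 #####...##############..........
172 #####...##############..........
173 .####...#############...........
174 ...#.....############...........
175 ..........###########...........
176 ...........##########...........
177 ...........#########............
178 ............########............
179 ............#######.............
180 ............######..............
181 ............#######.............
182 ...........ggg###gg#............
183 ..........#ggg###ggg............
184 ..........#ggg###ggg............
185 ..........#ggggggggg............
186 ...........ggggggggg............
187 ...........ggggggggg............
188 ...........#ggggggg#............
189 ...........gggggggg#............
190 ...........#ggggggg#............
191 ...........gggggggg#............
192 ..........#ggggggggg............
193 ........##ggggggggggg#..........
194 .......#ggggggggggggggg.........
195 .....#gggggggggggggggggg........
196 .....#gggggggggggggggggg#.......
197 ....#gggggggggggggggggggg.......
198 ...#gggggggggggggggggggggg......
199 ...#gggggggggggggggggggggg......
```

Tube is inside the neck and centred, with no side force. Lower to the stopper seat.

Call:
play_rows --claw '[1, 1, 1, 1, 1]' --delta_pos '[[-0.003, 0, 0.02], [0, 0, 0.02], [0, 0, 0.018], [0, 0, 0.01], [0, 0, 0]]' --delta_rot '[[0, 0, 0], [0, 0, 0], [0, 0, 0], [0, 0, 0], [0, 0, 0]]'

```text
time: 19.3
ee_pos: [0.455, 0.1664, 0.1819]
eef_rot: [-0.096, 0.995, -0.0, -0.0]
ft_force: [-1.8, 0.8, -0.4]
width: 0.0133
grip_force: 25.0
```

```bash
python3 -c "
from h import *
go(.4544,.166,.178,101)"
```

```text
t 19.3 pos [0.455  0.1664 0.1819] yaw 100.97 tilt [-0.0004 -0.0001] F [-1.76  0.78 -0.44] w 0.0133 g 25.0
rot [-0.     -0.0001 -0.0001]
shift after rot [ 0.0031 -0.0014  0.0193]
shift now [ 0.0031 -0.0014  0.0193]
```

Call:
play_rows --claw '[1, 1, 1, 1, 1]' --delta_pos '[[0.004, -0.001, 0.006], [0, 0, 0.007], [0, 0, 0.006], [0, 0, 0], [0, 0, 0]]' --delta_rot '[[0, 0, 0], [0, 0, 0], [0, 0, 0], [0, 0, 0], [0, 0, 0]]'

```text
time: 19.8
ee_pos: [0.4544, 0.1661, 0.1783]
eef_rot: [-0.096, 0.995, 0.0, -0.0]
ft_force: [-1.2, 0.8, 0.1]
width: 0.0131
grip_force: 25.0
```

```bash
python3 -c "
from h import *
go(.4544,.166,.178,101)"
```

```text
t 19.8 pos [0.4544 0.1661 0.1783] yaw 100.97 tilt [-0.0001  0.0001] F [-1.16  0.78  0.13] w 0.0131 g 25.0
rot [ 0.     -0.     -0.0002]
shift after rot [-0.0001 -0.0004  0.0015]
shift now [-0.0001 -0.0004  0.0015]
```

Call:
play_rows --claw '[1, 1, 1, 1]' --delta_pos '[[0, 0, 0.006], [0, 0, 0.006], [0, 0, 0], [0, 0, 0]]' --delta_rot '[[0, 0, 0], [0, 0, 0], [0, 0, 0], [0, 0, 0]]'

```text
time: 20.2
ee_pos: [0.4545, 0.1661, 0.1761]
eef_rot: [-0.096, 0.995, 0.0, 0.0]
ft_force: [-1.1, 0.5, 4.0]
width: 0.0131
grip_force: 25.0
```

```bash
python3 -c "
from h import *
go(.4544,.166,.178,101)"
```

```text
t 20.2 pos [0.4545 0.1661 0.1761] yaw 100.97 tilt [0.0002 0.0003] F [-1.12  0.49  3.96] w 0.0131 g 25.0
rot [ 0.0001  0.0001 -0.0002]
shift after rot [ 0.0005 -0.0006 -0.0096]
shift now [ 0.0005 -0.0006 -0.0096]
```

Call:
play_rows --claw '[0.8, 0.7, 0.5, 0.5, 0.5, 0.5, 0.5, 0.5]' --delta_pos '[[0, 0, 0], [0, 0, 0], [0, 0, 0], [0, 0, 0], [0, 0, -0.05], [0, 0, -0.1], [0, 0, -0.14], [0, 0, -0.1]]' --delta_rot '[[0, 0, 0], [0, 0, 0], [0, 0, 0], [0, 0, 0], [0, 0, 0], [0, 0, 0], [0, 0, 0], [0, 0, 0]]'

```text
time: 21.0
ee_pos: [0.4547, 0.1661, 0.2563]
eef_rot: [-0.095, 0.995, 0.0, 0.001]
ft_force: [0.1, 1.1, 0.5]
width: 0.0433
grip_force: 0.0
```

Call:
play_rows --claw '[0.5, 0.7, 0.9, 1, 1, 1]' --delta_pos '[[0, 0, 0], [0, 0, 0], [0, 0, 0], [0, 0, 0], [0, 0, 0], [0, 0, 0]]' --delta_rot '[[0, 0, 0], [0, 0, 0], [0, 0, 0], [0, 0, 0], [0, 0, 0], [0, 0, 0]]'

```text
time: 21.6
ee_pos: [0.4543, 0.166, 0.2536]
eef_rot: [-0.096, 0.995, -0.0, -0.0]
ft_force: [0.0, -0.4, 0.5]
width: 0.0116
grip_force: 0.0
```

```bash
python3 -c "
from h import *
go(.4545,.1661,.235,101)
s=r.camera('scene')
for P in ((.4544,.166,.231),(.4544,.166,.169),(.4544,.166,.16)): print(proj(s,P))
cv2.imwrite('pics/g6.png',crop(s,315,130,62,75,8))
"
```

```text
t 21.6 pos [0.4543 0.166  0.2536] yaw 100.97 tilt [-0.0005 -0.0003] F [ 0.03 -0.45  0.46] w 0.0116 g 0.0
rot [-0.0001 -0.0002 -0.0002]
shift after rot [-0.0013  0.0003  0.0929]
shift now [-0.0013  0.0003  0.0929]
[346.38669166 161.46502809]
[345.60719912 181.25145382]
[345.49834443 184.01459153]
```

View pics/g6.png

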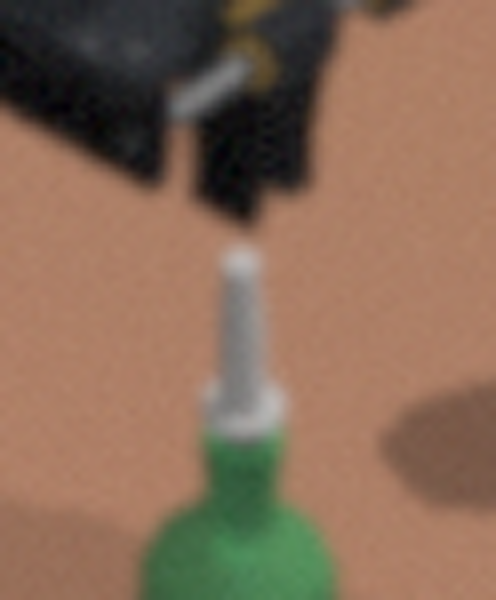

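The spout stands nearly upright and proud in the refilled bottle, lip at about (345,162) and flange at about (345.5,181). The fingers are shut above it. Pressing down.

Call:
play_rows --claw '[1, 1, 1, 1, 1, 1, 1, 1]' --delta_pos '[[0.005, -0.005, 0.03], [0, 0, 0.03], [0, 0, 0.02], [0, 0, 0.01], [0, 0, 0.01], [0, 0, 0.01], [0, 0, 0.01], [0, 0, 0]]' --delta_rot '[[0, 0, 0], [0, 0, 0], [0, 0, 0], [0, 0, 0], [0, 0, 0], [0, 0, 0], [0, 0, 0], [0, 0, 0]]'

```text
time: 22.45
ee_pos: [0.4537, 0.1649, 0.2299]
eef_rot: [-0.096, 0.995, 0.0, 0.0]
ft_force: [0.5, 0.1, -0.8]
width: 0.0006
grip_force: 0.1
```

```bash
python3 -c "
from h import *
go(.4545,.1661,.222,101)"
```

```text
t 22.45 pos [0.4537 0.1649 0.2299] yaw 100.97 tilt [0.0002 0.0001] F [ 0.46  0.14 -0.77] w 0.0006 g 0.1
rot [ 0.      0.0001 -0.0002]
shift after rot [-0.0053  0.005   0.0396]
shift now [-0.0053  0.005   0.0396]
```

Call:
play_rows --claw '[1, 1, 1, 1, 1]' --delta_pos '[[0, 0, 0.01], [0, 0, 0.01], [0, 0, 0.01], [0, 0, 0], [0, 0, 0]]' --delta_rot '[[0, 0, 0], [0, 0, 0], [0, 0, 0], [0, 0, 0], [0, 0, 0]]'

```text
time: 22.95
ee_pos: [0.4539, 0.165, 0.2243]
eef_rot: [-0.096, 0.995, 0.0, 0.0]
ft_force: [0.7, 0.8, 4.6]
width: 0.0003
grip_force: 2.4
```

```bash
python3 -c "
from h import *
go(.4545,.1661,.222,101)"
```

```text
t 22.95 pos [0.4539 0.165  0.2243] yaw 100.97 tilt [0.0008 0.0005] F [0.68 0.77 4.62] w 0.0003 g 2.4
rot [ 0.0001  0.0003 -0.0002]
shift after rot [-0.0042  0.0046  0.0114]
shift now [-0.0041  0.0046  0.0114]
```

Call:
play_rows --claw '[1, 1, 1, 1, 1]' --delta_pos '[[0, 0, 0.006], [0, 0, 0.006], [0, 0, 0.004], [0, 0, 0], [0, 0, 0]]' --delta_rot '[[0, 0, 0], [0, 0, 0], [0, 0, 0], [0, 0, 0], [0, 0, 0]]'

```text
time: 23.45
ee_pos: [0.4547, 0.1659, 0.2227]
eef_rot: [-0.096, 0.995, 0.001, 0.002]
ft_force: [-0.9, 0.6, 13.7]
width: 0.0003
grip_force: 7.3
```

Call:
play_rows --claw '[1, 1, 1]' --delta_pos '[[0, 0, 0.005], [0, 0, 0], [0, 0, 0]]' --delta_rot '[[0, 0, 0], [0, 0, 0], [0, 0, 0]]'

```text
time: 23.75
ee_pos: [0.4551, 0.1663, 0.2225]
eef_rot: [-0.096, 0.995, 0.002, 0.003]
ft_force: [-1.8, 0.6, 19.5]
width: 0.0003
grip_force: 9.9
```

Call:
play_rows --claw '[1, 1, 1, 1, 1, 1, 1, 1]' --delta_pos '[[0, 0, 0.003], [0, 0, 0], [0, 0, -0.05], [0, 0, -0.1], [0, 0, -0.15], [0, 0, -0.15], [0, 0, -0.1], [0, 0, 0]]' --delta_rot '[[0, 0, 0], [0, 0, 0], [0, 0, 0], [0, 0, 0], [0, 0, 0], [0, 0, 0], [0, 0, 0], [0, 0, 0]]'

```text
time: 24.55
ee_pos: [0.4543, 0.1651, 0.3315]
eef_rot: [-0.096, 0.995, 0.001, 0.002]
ft_force: [-0.1, 0.9, -0.2]
width: 0.0003
grip_force: 0.0
```

```bash
python3 -c "
from h import *
go(.4545,.1661,.222,101)
s=r.camera('scene')
for P in ((.4544,.166,.222),(.4544,.166,.164)): print(proj(s,P))
im=s['pixels'][158:195,330:362].astype(int)
for k,row in enumerate(im): print(158+k,''.join('g' if p[1]>p[0]+15 else ('#' if p[0]-p[2]<35 else '.') for p in row))
a=s['pixels'].astype(int); m=((a[...,1]>a[...,0]+25)&(a[...,1]>a[...,2]+15)).astype(np.uint8)
k,l,st,ce=cv2.connectedComponentsWithStats(m); print([(st[i].tolist(),ce[i].round(1).tolist()) for i in range(1,k) if st[i,4]>80])
f=a[245:300,335:365]
for row in f: print(''.join('#' if p[0]-p[2]<30 else '.' for p in row))
"
```

```text
t 24.55 pos [0.4543 0.1651 0.3315] yaw 100.96 tilt [0.003  0.0017] F [-0.13  0.91 -0.18] w 0.0003 g 0.0
rot [ 0.0004  0.001  -0.0002]
shift after rot [-0.0018  0.0046  0.5475]
shift now [-0.      0.004   0.5475]
[346.27022152 164.42147439]
[345.54659462 182.78982195]
158 ................................
159 ................................
160 ................................
161 ................................
162 ................................
163 ................................
164 ..............####..............
165 ..............####..............
166 ..............####..............
167 ..............####..............
168 ..............####..............
169 ..............####..............
170 .............#####..............
171 .............#####..............
172 .............#####..............
173 .............######.............
174 .............#####..............
175 .............#####..............
176 .............#####..............
177 .............#####..............
178 .............#####..............
179 ............#######.............
180 ...........###
[... 1629 characters left out ...]
####..............
..##############..............
....############..............
.......#########..............
..........#######.............
............######............
............#######...........
.............#######..........
..............######..........
..............#######.........
...............######.........
...............#######........
................#######.......
.................######.......
.................#######......
..................######......
...................#####......
...................####.......
.....................#........
..............................
..............................
..............................
..............................
```

```bash
python3 -c "
from bench import r
print(r.close_job())"
```

```text
the job is handed in; nothing more can be done
None
```

The job is handed in at about 25 s: the funnel hangs by its hook on the free stretch of the rail, and the spout was released proud, then pressed flush onto the refilled bottle's rim; both bottles were standing, though I did not re-measure the other things on the worktop at the end.

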